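Line up sample tubes by height on the marking strip

ROBOT

A 6-joint arm with a two-finger parallel gripper is mounted at the origin on the work surface. World frame = base frame: x ahead of the robot, y to its left, z up, the work surface at z = 0. Lengths are in m, angles in rad, forces in N, time in s.
With the tool pointing down it reaches from about 0.35 to 0.875 m from the base axis. Payload 4.2 kg.
Tool frame: the origin (TCP) lies midway between the tips of the shut fingers; the grasp point (between the pads) lies 19 mm behind it; z points along the fingers, y is the line along which they close (so a half turn about z gives the same grasp; the last joint's range is limited). The gripper opens to 87 mm and grips with 3 to 60 N. Pads are 19 mm wide; open, the fingers measure 117 mm over their backs; the gripper's body (75 mm by 190 mm) begins 51 mm behind the grasp point.
Start: joints at [-1.028, 0.385, 0.008, 0, -1.194, -0.259], TCP at [0.175, -0.6, 0.223] pointing down, gripper open.
Joint ranges: [-3.14, 3.14], [-1.21, 2.06], [-1.07, 1.41], [-3.16, 2.05], [-2.99, -0.16], [-3.1, 3.1]. Speed limits (rad/s): [2.79, 2.79, 3.14, 3.14, 3.14, 3.14].

INTERFACE

Orientations are given as a rotation vector (axis times angle).
In Python, from bench import manip, optics, order gives the robot as it stands. The module is installed in compiled form; this text tells all that it offers.
- The arm moves only by the tool carry_out, never from a script. Its argument "plan" is a list that holds one entry, the list of rows, each a list of 5 numbers: the opening in per cent of the stroke, from 0 (shut) to 100 (fully open), then the shift along the tool's x, y, z in cm, then the turn about the tool's z in degrees. A call has 1 to 8 rows; each row is the pose to reach, as a shift and turn from the pose commanded when the call began, along the tool's axes at that moment; what a row does not reach only later rows make up. A row lasts 1/8 s, in which the tool goes at most 62.5 mm and 10.7 degrees, less where a joint would pass 70% of its speed; a pose out of reach is approached as far as the arm can. A call with a gripper value outside its range is refused whole. The fingers move at their own pace and stop on an object; the grip force is fixed at half the most. Time passes only in rows, so rows that repeat a pose let the fingers close. It gives the time, the measured TCP pose, the force, the opening and the grip force at its end, in the units of the state.
- manip.get_state(): the state, without advancing time (a new reading comes with each control period).
- optics.read_camera(name): name is "scene" or "top" or "wrist"; returns a dict with "pixels" (400x640x3 uint8, blue, green, red), "intrinsics" (3x3 intrinsics, pixels), "pose" (4x4, takes a point from camera to world coordinates); the wrist camera has in their place "T_tool_cam" (4x4, takes a point from camera to tool coordinates, whose origin is the TCP and whose axes are the flange's). Camera axes: x right, y down, z forward; pixel columns grow to the right and rows downward; lengths in m; the calibration is good to about 2 mm. A picture is of the moment at which its call begins: read the wrist's pose just before it. There is no depth.
- order.sign_off(): hands the job in; it is judged then, once.
Trained networks look in the newest picture that a camera, given by its name, has taken for a name from the list of things; names that differ only in an ending like _2 or _b are one class to them, and where a whole thing is asked for, a point or a joint stands for the part that bears it (a point fixed in the world has none). Each returns a list of dicts, best first, with "conf" (0 to 1); they miss things now and then, are a little off and sometimes report something else, mostly with a low value. They report only what shows in the picture. A call takes as long as a camera call. They do not tell look-alikes from the thing itself.
- optics.outline_of(thing, camera): "pixels" (400x640 bool, what is visible of it) and "bbox" ([centre column, centre row, width, height] in pixels, round what is visible of it).
The state is a dict: "time_s": time; "joints": joint angles; "dq": joint speeds; "joint_efforts": joint torques, N m; "tool_pos": TCP position; "orientation": TCP orientation; "force": force on the tool from outside, world axes, zero at the start; "moment": the same for the moment, N m; "gripper_width": finger opening in m; "gripper_force": force on a finger pad.
Only numpy, scipy, OpenCV 4.12 (cv2) and the standard library are available. Lean on these libraries where they do the work, as an engineer would, in place of code of your own. Each camera call takes 0.05 s, during which the arm holds its last target. There are 200 camera calls.

TASK

Line the four blue-capped sample tubes up by height on the white marking strip, one standing on each circle: the shortest on the circle next to the upright steel end stop, each following one taller, and the tallest at the far end. Centre each tube on its circle and keep the tubes upright throughout; at the end all are released and at rest.

Things in the scene. Friction and masses are not known exactly. Their poses are not given: they have to be found in the camera images.
- tube_48_center (a point): Loose upright sample tube, 48 mm tall and 32 mm in diameter over its whole height (a straight cylinder), translucent white with a ribbed blue screw cap (the top 14 mm) and a flat foot; 34 g, give or take a third. It starts standing on the bench (z = 0). This point is its centre, 24 mm above its foot; z runs up its axis. The four tubes differ only in height: 48, 64, 80 and 96 mm.
- tube_64_center (a point): Loose upright sample tube, 64 mm tall and 32 mm in diameter over its whole height (a straight cylinder), translucent white with a ribbed blue screw cap (the top 14 mm) and a flat foot; 39 g, give or take a third. It starts standing on the bench (z = 0). This point is its centre, 32 mm above its foot; z runs up its axis. The four tubes differ only in height: 48, 64, 80 and 96 mm.
- tube_80_center (a point): Loose upright sample tube, 80 mm tall and 32 mm in diameter over its whole height (a straight cylinder), translucent white with a ribbed blue screw cap (the top 14 mm) and a flat foot; 44 g, give or take a third. It starts standing on the bench (z = 0). This point is its centre, 40 mm above its foot; z runs up its axis. The four tubes differ only in height: 48, 64, 80 and 96 mm.
- tube_96_center (a point): Loose upright sample tube, 96 mm tall and 32 mm in diameter over its whole height (a straight cylinder), translucent white with a ribbed blue screw cap (the top 14 mm) and a flat foot; 49 g, give or take a third. It starts standing on the bench (z = 0). This point is its centre, 48 mm above its foot; z runs up its axis. The four tubes differ only in height: 48, 64, 80 and 96 mm.
- mark_a_center (a point): One of four alike printed circles (black ring, 46 mm outside, with a dot in the middle) in a straight row, 84 mm apart, on a fixed white plastic strip 400 mm long, 64 mm wide and 8 mm thick. The strip lies in a different place and direction each time, and which of the four names lies where along the row changes too. This point is the circle's centre, on the strip's top face (8 mm above the bench).
- mark_b_center (a point): One of four alike printed circles (black ring, 46 mm outside, with a dot in the middle) in a straight row, 84 mm apart, on a fixed white plastic strip 400 mm long, 64 mm wide and 8 mm thick. The strip lies in a different place and direction each time, and which of the four names lies where along the row changes too. This point is the circle's centre, on the strip's top face (8 mm above the bench).
- mark_c_center (a point): One of four alike printed circles (black ring, 46 mm outside, with a dot in the middle) in a straight row, 84 mm apart, on a fixed white plastic strip 400 mm long, 64 mm wide and 8 mm thick. The strip lies in a different place and direction each time, and which of the four names lies where along the row changes too. This point is the circle's centre, on the strip's top face (8 mm above the bench).
- mark_d_center (a point): One of four alike printed circles (black ring, 46 mm outside, with a dot in the middle) in a straight row, 84 mm apart, on a fixed white plastic strip 400 mm long, 64 mm wide and 8 mm thick. The strip lies in a different place and direction each time, and which of the four names lies where along the row changes too. This point is the circle's centre, on the strip's top face (8 mm above the bench).
- end_stop: Fixed upright steel plate, 56 mm wide across the strip, 10 mm thick, 45 mm high, on a low 24 mm foot; it stands on the strip on the line of the circles, at one end of the row, which end changes; its centre is 56 mm beyond the centre of the nearest circle. At the other end there is only a flat grey plate, 6 mm high. Origin: centre of its underside, 8 mm above the bench; its y axis lies along the row of circles, z up.
There are look-alikes about, which are no part of the job. Leave any red look-alike of the part that bears tube_64_center alone. What is shaped like the part that bears tube_96_center but turquoise is not meant.

How it is judged:
At the end, for the whole second after the job is handed in: Counted from the upright steel end stop, the 48, 64, 80 and 96 mm tubes stand on the first, second, third and fourth circle; each is within 12 mm of its circle's centre, on the strip (height within 4 mm), upright within 0.1 rad, released and at rest (below 10 mm/s) ((horizontal distance between tube_48_center and mark_a_center below 0.012 m or horizontal distance between tube_48_center and mark_b_center below 0.012 m or horizontal distance between tube_48_center and mark_c_center below 0.012 m or horizontal distance between tube_48_center and mark_d_center below 0.012 m) and horizontal distance between tube_48_center and end_stop between 0.026 and 0.086 m and height (world z) of tube_48_center between 0.028 and 0.036 m and angle between each of tube_48_center, tube_64_center, tube_80_center, tube_96_center's own z axis and vertical below 0.1 rad and linear speed of each of tube_48, tube_64, tube_80, tube_96 below 0.01 m/s and contact force between each of tube_48, tube_64, tube_80, tube_96 and the fingers below 0.1 N and (horizontal distance between tube_64_center and mark_a_center below 0.012 m or horizontal distance between tube_64_center and mark_b_center below 0.012 m or horizontal distance between tube_64_center and mark_c_center below 0.012 m or horizontal distance between tube_64_center and mark_d_center below 0.012 m) and horizontal distance between tube_64_center and end_stop between 0.11 and 0.17 m and height (world z) of tube_64_center between 0.036 and 0.044 m and (horizontal distance between tube_80_center and mark_a_center below 0.012 m or horizontal distance between tube_80_center and mark_b_center below 0.012 m or horizontal distance between tube_80_center and mark_c_center below 0.012 m or horizontal distance between tube_80_center and mark_d_center below 0.012 m) and horizontal distance between tube_80_center and end_stop between 0.194 and 0.254 m and height (world z) of tube_80_center between 0.044 and 0.052 m and (horizontal distance between tube_96_center and mark_a_center below 0.012 m or horizontal distance between tube_96_center and mark_b_center below 0.012 m or horizontal distance between tube_96_center and mark_c_center below 0.012 m or horizontal distance between tube_96_center and mark_d_center below 0.012 m) and horizontal distance between tube_96_center and end_stop between 0.278 and 0.338 m and height (world z) of tube_96_center between 0.052 and 0.06 m); the robot touches nothing.
It fails at once if the 48 mm tube is tipped over (more than 0.8 rad from upright) (angle between tube_48_center's own z axis and vertical above 0.8 rad).
It fails at once if the 64 mm tube is tipped over (more than 0.8 rad from upright) (angle between tube_64_center's own z axis and vertical above 0.8 rad).
It fails at once if the 80 mm tube is tipped over (more than 0.8 rad from upright) (angle between tube_80_center's own z axis and vertical above 0.8 rad).
It fails at once if the 96 mm tube is tipped over (more than 0.8 rad from upright) (angle between tube_96_center's own z axis and vertical above 0.8 rad).
It also fails if it takes over 88 s, if anything falls off the work surface, if the arm or the gripper's body presses on something with over 40 N, if the wrist force passes 120 N, or if a joint passes its speed limit or range.

## Working session

There is one attempt and no reset: what is moved stays moved. The work goes in short steps, Python scripts to look and compute and a tool call to move; the robot and the scene stay as the last step left them, time stands still between calls to the robot, and variables do not carry over. Pictures are saved under pics/ and viewed, at most 14 in all, crops included, and the job is handed in when it is done.

Besides the shell and the picture viewer there is one more tool, called as name([rows], argument=value, ...), one row to a line, values as JSON. carry_out: Moves the arm, as the interface text tells. Its arguments: {"type":"object","properties":{"plan":{"type":"array","items":{"type":"array","items":{"type":"array","items":{"type":"number"}}}}},"required":["plan"]}

```bash
mkdir -p pics; python3 - <<'E'
from bench import manip, optics
import cv2,numpy as np
np.set_printoptions(precision=4,suppress=True)
s=manip.get_state();print(s['time_s'],s['tool_pos'],s['orientation'],s['gripper_width'])
for n in("scene","top"):
    c=optics.read_camera(n);cv2.imwrite(f'pics/{n}0.png',c['pixels']);print(n,c['intrinsics'],c['pose'])
c=optics.read_camera("wrist");print(c['T_tool_cam'])
for t in("tube_48_center","tube_64_center","tube_80_center","tube_96_center","end_stop"):
    for n in("top","scene"):
        print(t,n,[(round(d['conf'],2),np.round(d['bbox'],1).tolist()) for d in optics.outline_of(t,n)])
E
```

```text
0.0 [ 0.1748 -0.5994  0.2215] [ 0.4439 -3.1097 -0.0034] 0.08727129818631597
scene [[494.1592   0.     320.5348]
 [  0.     494.1592 201.2095]
 [  0.       0.       1.    ]] [[-0.2622  0.684  -0.6807  1.1646]
 [ 0.965   0.1929 -0.178   0.156 ]
 [ 0.0095 -0.7035 -0.7106  0.7041]
 [ 0.      0.      0.      1.    ]]
top [[492.9675   0.     309.0562]
 [  0.     492.9675 202.9481]
 [  0.       0.       1.    ]] [[-0.0308 -0.9766  0.2128  0.3692]
 [-0.9995  0.0307 -0.0036 -0.0014]
 [-0.0031 -0.2128 -0.9771  0.9594]
 [ 0.      0.      0.      1.    ]]
[[-0.0001 -0.9699 -0.2434  0.066 ]
 [ 1.     -0.0003  0.0006  0.0005]
 [-0.0007 -0.2434  0.9699 -0.1609]
 [ 0.      0.      0.      1.    ]]
tube_48_center top [(0.82, [189.1, 256.4, 23.3, 18.8])]
tube_48_center scene [(0.95, [448.8, 212.7, 22.0, 24.0]), (0.44, [323.8, 267.4, 22.6, 20.6])]
tube_64_center top [(0.77, [234.8, 270.6, 26.2, 23.4]), (0.59, [272.9, 252.6, 15.8, 19.5])]
tube_64_center scene [(0.61, [404.3, 193.9, 18.6, 36.6]), (0.6, [325.2, 266.1, 23.3, 21.4]), (0.57, [366.2, 196.1, 15.6, 32.8])]
tube_80_center top [(0.53, [335.8, 252.1, 25.4, 19.0])]
tube_80_center scene [(0.6, [311.6, 181.9, 16.9, 39.3])]
tube_96_center top [(0.59, [428.7, 263.4, 32.2, 22.9]), (0.58, [393.7, 236.5, 25.6, 22.8])]
tube_96_center scene [(0.78, [250.3, 173.8, 18.7, 40.7]), (0.67, [234.8, 151.2, 21.8, 45.2])]
end_stop top [(0.9, [405.5, 170.8, 16.3, 35.1])]
end_stop scene [(0.6, [209.8, 226.5, 23.7, 35.8])]
```

View pics/scene0.png

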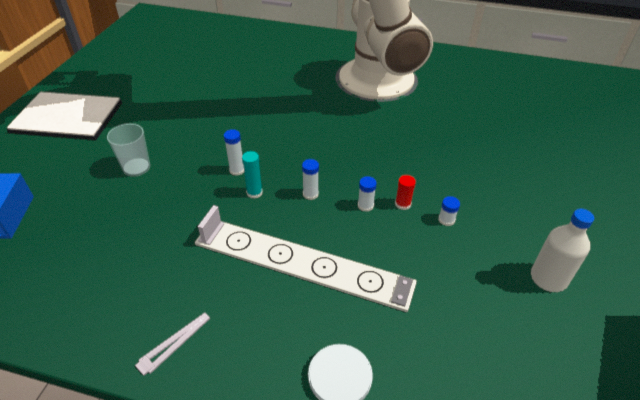

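View pics/top0.png

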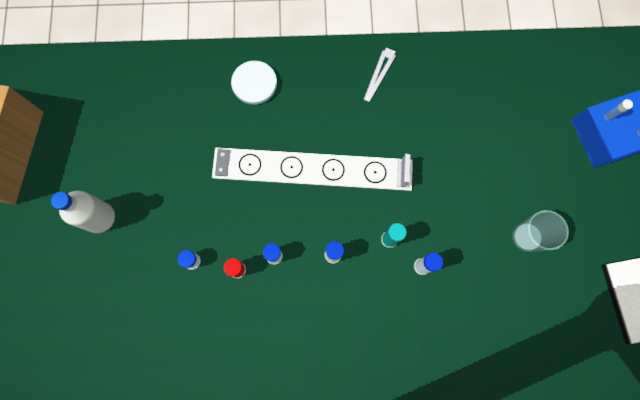

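Scene view: the blue-capped tubes are at (449,212), (367,194), (311,180) and (234,152), which are the 48, 64, 80 and 96 mm tubes. The red look-alike is at (405,192) and the turquoise one at (252,175). The strip's end stop is at its left end (209,226).
Top view: the same tubes have caps at (187,259), (272,252), (335,250) and (432,262). The circles are at (250,164), (291,167), (333,170) and (375,172), with the stop at (406,171).

```bash
cat > h.py <<'E'
import numpy as np,cv2
from bench import manip,optics
from scipy.optimize import least_squares
from scipy.spatial.transform import Rotation as R
np.set_printoptions(precision=4,suppress=True)
def ray(c,uv,z,T=None):
    T=c['pose'] if T is None else T
    d=T[:3,:3]@np.linalg.solve(c['intrinsics'],[uv[0],uv[1],1.]); o=T[:3,3]
    return (o+d*(z-o[2])/d[2])[:2]
def blobs(mask,amin=20):
    n,l,s,ce=cv2.connectedComponentsWithStats(mask.astype(np.uint8))
    return [(ce[i],s[i]) for i in range(1,n) if s[i,4]>=amin]
def dots(c,box):
    x0,x1,y0,y1=box
    g=c['pixels'].min(2)[y0:y1,x0:x1]
    k=5; G=cv2.resize(g,None,fx=k,fy=k,interpolation=cv2.INTER_CUBIC)
    cs,_=cv2.findContours((G<130).astype(np.uint8),cv2.RETR_LIST,cv2.CHAIN_APPROX_NONE)
    out=[]
    for q in cs:
        if len(q)<40: continue
        (cx,cy),(a,b),_=cv2.fitEllipse(q)
        if 15*k<max(a,b)<32*k and min(a,b)>.5*max(a,b): out.append(((cx+.5)/k-.5+x0,(cy+.5)/k-.5+y0,max(a,b)/k))
    return out
E
python3 - <<'E'
from h import *
H={48:(187,259,449,203),64:(272,252,367,184),80:(335,250,311,167),96:(432,262,233,137)}
cam={n:optics.read_camera(n) for n in("top","scene")}
for n,c in cam.items():
    hsv=cv2.cvtColor(c['pixels'],cv2.COLOR_BGR2HSV)
    m=(hsv[...,0]>108)&(hsv[...,0]<130)&(hsv[...,1]>150)&(hsv[...,2]>90)
    for ce,s in blobs(m):
        for h,p in H.items():
            q=p[:2] if n=="top" else p[2:]
            if np.hypot(*(ce-q))<12: print(n,h,ce,s[4],"xy",ray(c,ce,h/1000-.006))
    for box in([(235,390,152,188)] if n=="top" else [(222,390,228,300)]):
        for e in dots(c,box): print(n,'ring',np.array(e),ray(c,e[:2],.008))
E
```

```text
top 80 [334.5156 249.9219] 256 xy [ 0.4741 -0.0478]
top 64 [271.2459 252.041 ] 244 xy [0.4757 0.0674]
top 48 [186.4137 258.4418] 249 xy [0.4706 0.2266]
top 96 [433.0387 261.5528] 284 xy [ 0.4463 -0.2192]
top ring [374.7377 171.7741  21.4925] [ 0.6361 -0.1383]
top ring [374.7219 171.9076  21.2928] [ 0.6358 -0.1382]
top ring [332.86   169.2994  21.1321] [ 0.6439 -0.0547]
top ring [329.8571 164.4233  15.337 ] [ 0.6543 -0.0491]
top ring [291.1633 166.7453  21.0618] [0.6519 0.0287]
top ring [249.5096 164.1071  21.286 ] [0.6601 0.1123]
scene 96 [231.6503 136.5355] 183 xy [ 0.4488 -0.217 ]
scene 80 [310.1128 166.559 ] 195 xy [ 0.4759 -0.0457]
scene 64 [367.348  184.1127] 204 xy [0.4772 0.0682]
scene 48 [450.4706 204.4299] 221 xy [0.4724 0.2276]
scene ring [369.8776 280.9812  23.3954] [0.6603 0.1133]
scene ring [369.8421 281.3077  26.436 ] [0.661  0.1134]
scene ring [323.844  266.9864  24.4154] [0.6527 0.0298]
scene ring [280.0062 253.4184  23.9537] [ 0.6447 -0.0537]
scene ring [238.13   240.494   23.6595] [ 0.6367 -0.1372]
```

```bash
cat >> h.py <<'E'
def go(*targets):
    s=manip.get_state();M=R.from_rotvec(s['orientation']).as_matrix();p=np.array(s['tool_pos'])
    print('t',s['time_s'],'pos',p,'z',M[:,2],'yaxis',M[:,1],'w',s['gripper_width'],'f',s['force'],s['gripper_force'],'q6',s['joints'][5])
    d=np.array([.0835,.0081]);  # row normal (x,y): rows direction ~ (.0081,.0835)
    n=np.array([.0835,-.0081,0])/np.hypot(.0835,.0081)
    for sg in(1,-1):
        v=M.T@(sg*n); print('turn about z to row normal',np.degrees(np.arctan2(-v[0],v[1])))
    for t in targets: print(t,'-> cm',100*M.T@(np.array(t)-p))
E
python3 -c "
from h import *
go((.4476,-.218,.20),(.4476,-.218,.04))"
```

```text
t 0.75 pos [ 0.175  -0.6     0.2226] z [ 0.     -0.0001 -1.    ] yaxis [-0.28    0.96   -0.0001] w 0.08700440031995722 f [ 0.0079  0.4798 -0.2951] 0.0 q6 -0.2585992601585892
turn about z to row normal 111.80135320103014
turn about z to row normal -68.19864679896986
(0.4476, -0.218, 0.2) -> cm [-36.8627  29.0379   2.2566]
(0.4476, -0.218, 0.04) -> cm [-36.8625  29.0388  18.2566]
```

carry_out([
  [[100,-4.6,3.6,0.3,-10],[100,-9.2,7.2,0.6,-20],[100,-13.8,10.9,0.9,-30],[100,-18.4,14.5,1.2,-40],[100,-23,18.1,1.4,-50],[100,-27.6,21.8,1.7,-60],[100,-32.2,25.4,2,-68.2],[100,-36.86,29.04,2.26,-68.2]],
])

```text
time_s: 1.75
tool_pos: [0.4486, -0.2163, 0.2003]
orientation: [-2.112, 2.325, -0.002]
force: [1.5, 0.2, 0.4]
gripper_width: 0.0871
gripper_force: 0.0
```

```bash
python3 - <<'E'
from h import *
import time
go((.4476,-.218,.20),(.4476,-.218,.04))
c=optics.read_camera("wrist");cv2.imwrite('pics/w1.png',c['pixels'])
go((.4476,-.218,.20),(.4476,-.218,.04))
s=manip.get_state();T=np.eye(4);T[:3,:3]=R.from_rotvec(s['orientation']).as_matrix();T[:3,3]=s['tool_pos'];T=T@c['T_tool_cam']
hsv=cv2.cvtColor(c['pixels'],cv2.COLOR_BGR2HSV)
m=(hsv[...,0]>108)&(hsv[...,0]<130)&(hsv[...,1]>150)&(hsv[...,2]>60)
for ce,q in blobs(m,200): print(ce,q,ray(c,ce,.090,T))
E
```

```text
t 1.75 pos [ 0.4486 -0.2163  0.2003] z [ 0.0011 -0.0003 -1.    ] yaxis [-0.9954  0.0955 -0.0012] w 0.08714088857445645 f [1.4865 0.1732 0.3645] 0.0 q6 0.026794083060425175
turn about z to row normal -179.9385671216991
turn about z to row normal 0.06143287830089799
(0.4476, -0.218, 0.2) -> cm [0.1784 0.0797 0.0348]
(0.4476, -0.218, 0.04) -> cm [ 0.175   0.0984 16.0348]
t 1.8 pos [ 0.4522 -0.2125  0.2   ] z [ 0.0033  0.0004 -1.    ] yaxis [-0.9958  0.091  -0.0033] w 0.08725745899791539 f [ 1.4245  2.7863 -0.32  ] 0.0 q6 0.0235129983655808
turn about z to row normal -179.68313810748808
turn about z to row normal 0.3168618925119179
(0.4476, -0.218, 0.2) -> cm [ 0.589   0.4089 -0.0003]
(0.4476, -0.218, 0.04) -> cm [ 0.5999  0.4616 15.9996]
```

View pics/w1.png

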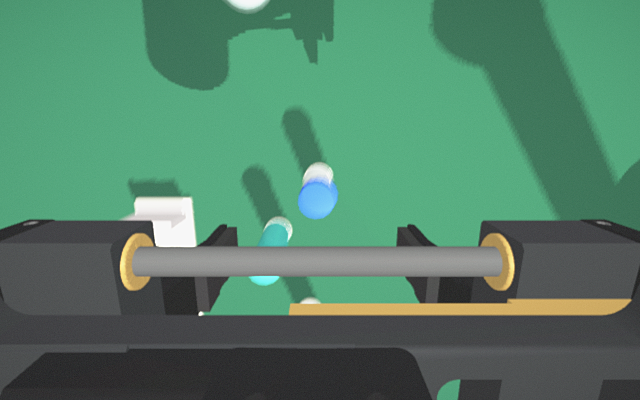

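Wrist view: the 96 mm tube's cap is at (318,198), nearly centred between the fingers. The turquoise one is at (270,250), to the left and below, and the stop is at (165,215). The arm was still settling, so I'll re-measure at rest.

```bash
cat >> h.py <<'E'
def wrist(z,name=None,n=3):
    for i in range(n): 
        s=manip.get_state(); c=optics.read_camera("wrist")
    if name: cv2.imwrite(name,c['pixels'])
    T=np.eye(4);T[:3,:3]=R.from_rotvec(s['orientation']).as_matrix();T[:3,3]=s['tool_pos'];T=T@c['T_tool_cam']
    hsv=cv2.cvtColor(c['pixels'],cv2.COLOR_BGR2HSV)
    m=(hsv[...,0]>98)&(hsv[...,0]<130)&(hsv[...,1]>110)&(hsv[...,2]>90)
    for ce,q in blobs(m,200): print('cap',ce,q,ray(c,ce,z,T))
    return c,T
E
python3 - <<'E'
from h import *
wrist(.092)
go((.4476,-.218,.20),(.4476,-.218,.04))
E
```

```text
cap [319.9199 192.9244] [ 301  174   39   38 1124] [ 0.4458 -0.2182]
t 1.95 pos [ 0.448 -0.217  0.2  ] z [-0.0002 -0.     -1.    ] yaxis [-0.9956  0.094   0.0002] w 0.08695158050036075 f [-0.6463 -0.598  -0.5981] 0.0 q6 0.030112545396767516
turn about z to row normal -179.85376259093258
turn about z to row normal 0.1462374090674346
(0.4476, -0.218, 0.2) -> cm [ 0.1013  0.0356 -0.0042]
(0.4476, -0.218, 0.04) -> cm [ 0.1008  0.0326 15.9958]
```

carry_out([
  [[100,0.1,0.05,4,0],[100,0.1,0.05,8,0],[100,0.1,0.05,12,0],[100,0.1,0.05,14.5,0],[100,0.1,0.05,16,0],[100,0.1,0.05,16,0],[0,0.1,0.05,16,0],[0,0.1,0.05,16,0]],
])

```text
time_s: 2.95
tool_pos: [0.4475, -0.2193, 0.0409]
orientation: [-2.11, 2.326, -0.003]
force: [1.0, 0.2, -0.2]
gripper_width: 0.0746
gripper_force: 0.0
```

carry_out([
  [[0,0,0,0,0],[0,0,0,0,0],[0,0,0,0,0],[0,0,0,0,0]],
])

```text
time_s: 3.45
tool_pos: [0.447, -0.2189, 0.04]
orientation: [2.112, -2.326, 0.0]
force: [-0.0, -0.4, 0.6]
gripper_width: 0.0348
gripper_force: 0.0
```

```bash
python3 - <<'E'
from h import *
go((.4476,-.218,.16),(.6605,.1128,.16),(.6605,.1128,.048))
E
```

```text
t 3.45 pos [ 0.447  -0.2189  0.04  ] z [ 0. -0. -1.] yaxis [-0.9953  0.0964 -0.    ] w 0.034815950558864966 f [-0.0121 -0.436   0.5869] 0.0 q6 0.03187098322781379
turn about z to row normal -179.99091730068437
turn about z to row normal 0.009082699315609302
(0.4476, -0.218, 0.16) -> cm [ -0.0909  -0.0519 -12.0034]
(0.6605, 0.1128, 0.16) -> cm [-35.0691 -18.0541 -12.0036]
(0.6605, 0.1128, 0.048) -> cm [-35.0692 -18.0539  -0.8036]
```

carry_out([
  [[0,0,0,0,0],[0,0,0,0,0],[0,0,0,0,0],[0,0,0,-1,0],[0,0,0,-3.5,0],[0,0,0,-7,0],[0,0,0,-10.5,0],[0,0,0,-12,0]],
])

```text
time_s: 4.45
tool_pos: [0.4481, -0.2192, 0.163]
orientation: [-2.11, 2.324, -0.006]
force: [0.8, 1.2, -1.3]
gripper_width: 0.0314
gripper_force: 30.0
```

carry_out([
  [[0,-2,-1,0,0],[0,-6.5,-3.3,0,0],[0,-12,-6.2,0,0],[0,-17.5,-9,0,0],[0,-23,-11.8,0,0],[0,-28.5,-14.7,0,0],[0,-33,-17,0,0],[0,-35.1,-18.05,0,0]],
])

```text
time_s: 5.45
tool_pos: [0.6615, 0.1156, 0.16]
orientation: [-2.114, 2.324, -0.0]
force: [-0.7, 0.4, 0.1]
gripper_width: 0.0313
gripper_force: 30.0
```

```bash
python3 - <<'E'
from h import *
c,T=wrist(.20,'pics/w2.png',6)
go((.6605,.1128,.16),(.6605,.1128,.049))
E
```

```text
cap [540.7761 123.8591] [ 515  103   48   42 1398] [0.5705 0.0571]
cap [316.758  289.3315] [ 275  276   84   27 2157] [0.6603 0.1173]
cap [527.4555 290.1942] [516 276  25  30 551] [0.5709 0.1265]
t 5.75 pos [0.6599 0.1121 0.1603] z [-0.0003 -0.0001 -1.    ] yaxis [-0.9953  0.0973  0.0003] w 0.03162886756748172 f [-0.272  -0.6343 -1.0079] 29.999984144233167 q6 -0.5067539019908153
turn about z to row normal 179.95777658748943
turn about z to row normal -0.04222341251056929
(0.6605, 0.1128, 0.16) -> cm [-0.0718 -0.0486  0.029 ]
(0.6605, 0.1128, 0.049) -> cm [-0.0733 -0.0521 11.129 ]
```

View pics/w2.png

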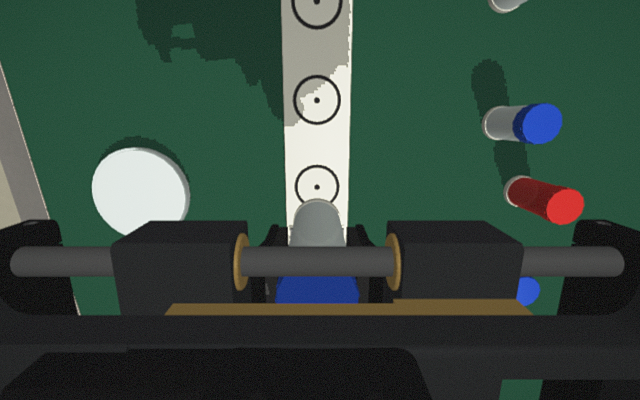

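Wrist view: the tube is held upright at (318,250), over the strip. The dots of the other circles are at (317,187), (317,100) and (316,2). Lowering it now.

carry_out([
  [[0,-0.05,-0.05,3,0],[0,-0.05,-0.05,6.5,0],[0,-0.05,-0.05,9.5,0],[0,-0.05,-0.05,10.7,0],[0,-0.05,-0.05,11.1,0],[0,-0.05,-0.05,11.15,0],[0,-0.05,-0.05,11.15,0],[0,-0.05,-0.05,11.15,0]],
])

```text
time_s: 6.75
tool_pos: [0.6615, 0.1136, 0.0494]
orientation: [-2.111, 2.325, -0.001]
force: [-0.7, 0.2, -0.5]
gripper_width: 0.0312
gripper_force: 30.0
```

carry_out([
  [[100,0,0,0,0],[100,0,0,0,0],[100,0,0,0,0],[100,0,0,0,0],[100,0,0,0,0],[100,0,0,-3,0],[100,0,0,-8,0],[100,0,0,-13,0]],
])

```text
time_s: 7.75
tool_pos: [0.6608, 0.1133, 0.1796]
orientation: [2.111, -2.325, -0.0]
force: [0.4, 0.6, 0.2]
gripper_width: 0.0866
gripper_force: 0.0
```

```bash
python3 - <<'E'
from h import *
for i in range(4): c=optics.read_camera("scene")
cv2.imwrite('pics/s1.png',c['pixels'])
go((.475,-.0468,.18),(.475,-.0468,.027))
E
```

```text
t 7.95 pos [0.6613 0.1137 0.1798] z [ 0.0024  0.0015 -1.    ] yaxis [-0.9953  0.0967 -0.0022] w 0.08692211946033225 f [ 0.2562 -0.832  -0.7028] 0.0 q6 -0.5072319931323531
turn about z to row normal 179.99032473958187
turn about z to row normal -0.009675260418143912
(0.475, -0.0468, 0.18) -> cm [17.7783 16.9926 -0.0854]
(0.475, -0.0468, 0.027) -> cm [17.8044 17.0265 15.2145]
```

View pics/s1.png

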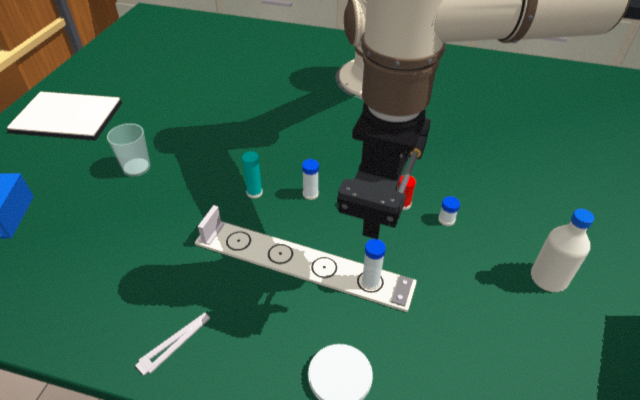

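Scene view: the 96 mm tube stands released on the far circle at (372,270). Next is the 80 mm tube.

carry_out([
  [[100,3,2.8,0,0],[100,7.1,6.8,0,0],[100,11.2,10.8,0,0],[100,15.2,14.6,0,0],[100,17.75,17,0,0],[100,17.75,17,0,0],[100,17.75,17,0,0],[100,17.75,17,0,0]],
])

```text
time_s: 8.95
tool_pos: [0.4753, -0.0463, 0.1779]
orientation: [2.112, -2.325, -0.001]
force: [-0.4, -0.0, 0.1]
gripper_width: 0.0868
gripper_force: 0.0
```

```bash
python3 - <<'E'
from h import *
wrist(.076,None,3)
go((.475,-.0468,.18),(.475,-.0468,.027))
E
```

```text
cap [318.3356 197.1596] [ 300  178   38   39 1159] [ 0.4735 -0.0465]
cap [327.4347 295.7859] [312 286  33  18 467] [0.474  0.0485]
t 9.1 pos [ 0.4751 -0.0463  0.1781] z [-0.0007 -0.0001 -1.    ] yaxis [-0.9954  0.0959  0.0007] w 0.08719042135562066 f [-0.047  -0.2938 -0.488 ] 0.0 q6 -0.3400667375400682
turn about z to row normal -179.96214138724804
turn about z to row normal 0.037858612751957725
(0.475, -0.0468, 0.18) -> cm [ 0.0463  0.0082 -0.195 ]
(0.475, -0.0468, 0.027) -> cm [ 0.0436 -0.002  15.105 ]
```

carry_out([
  [[100,0,0.05,4,0],[100,0,0.05,8,0],[100,0,0.05,12,0],[100,0,0.05,14.2,0],[100,0,0.05,15.1,0],[100,0,0.05,15.1,0],[0,0,0.05,15.1,0],[0,0,0.05,15.1,0]],
])

```text
time_s: 10.1
tool_pos: [0.4749, -0.0466, 0.0284]
orientation: [-2.11, 2.325, -0.002]
force: [-0.0, -0.3, 1.1]
gripper_width: 0.0742
gripper_force: 0.0
```

carry_out([
  [[0,0,0,0,0],[0,0,0,0,0],[0,0,0,0,0],[0,0,0,0,0],[0,0,0,0,0],[0,0,0,0,0],[0,0,0,0,0],[0,0,0,0,0]],
])

```text
time_s: 11.1
tool_pos: [0.4742, -0.0468, 0.0274]
orientation: [2.111, -2.326, -0.0]
force: [0.3, 0.2, -0.0]
gripper_width: 0.0316
gripper_force: 30.0
```

```bash
python3 - <<'E'
from h import *
go((.475,-.0468,.16),(.6525,.0293,.16),(.6525,.0293,.035))
E
```

```text
t 11.1 pos [ 0.4742 -0.0468  0.0274] z [-0.0001 -0.     -1.    ] yaxis [-0.9953  0.0966  0.0001] w 0.031616423172211694 f [ 0.2608  0.2437 -0.0114] 29.99935522209853 q6 -0.3404032445341629
turn about z to row normal 179.99640969733636
turn about z to row normal -0.0035903026636578007
(0.475, -0.0468, 0.16) -> cm [ -0.0058  -0.0819 -13.258 ]
(0.6525, 0.0293, 0.16) -> cm [ -9.2952 -17.0136 -13.2606]
(0.6525, 0.0293, 0.035) -> cm [ -9.2955 -17.0153  -0.7606]
```

carry_out([
  [[0,0,0,-2,0],[0,0,0,-6,0],[0,0,0,-10,0],[0,-1.2,-2,-13.2,0],[0,-3.6,-6.4,-13.2,0],[0,-6.2,-11.2,-13.2,0],[0,-8.5,-15.4,-13.2,0],[0,-9.3,-17,-13.2,0]],
])

```text
time_s: 12.1
tool_pos: [0.6543, 0.0305, 0.1582]
orientation: [2.112, -2.325, -0.001]
force: [-0.3, -0.6, -1.9]
gripper_width: 0.0316
gripper_force: 30.0
```

carry_out([
  [[0,0,0,0,0],[0,0,0,0,0],[0,0,0,3.5,0],[0,0,0,7.5,0],[0,0,0,11,0],[0,0,0,12,0],[0,0,0,12,0],[0,0,0,12,0]],
])

```text
time_s: 13.1
tool_pos: [0.6536, 0.0296, 0.0415]
orientation: [-2.11, 2.324, -0.003]
force: [0.1, 0.3, 0.6]
gripper_width: 0.0312
gripper_force: 30.0
```

```bash
python3 - <<'E'
from h import *
optics.read_camera("scene");optics.read_camera("scene")
go((.6525,.0293,.035))
E
```

```text
t 13.2 pos [0.6534 0.0296 0.0413] z [ 0.0032  0.0008 -1.    ] yaxis [-0.9953  0.0964 -0.0031] w 0.03126963008970295 f [-0.1525  0.5597 -0.8994] 29.999351212754846 q6 -0.38896898708774275
turn about z to row normal -179.99349961516626
turn about z to row normal 0.006500384833752655
(0.6525, 0.0293, 0.035) -> cm [0.0417 0.0893 0.6279]
```

carry_out([
  [[0,0,0.05,0.3,0],[0,0,0.05,0.55,0],[0,0,0.05,0.6,0],[0,0,0.05,0.6,0],[100,0,0.05,0.6,0],[100,0,0.05,0.6,0],[100,0,0.05,0.6,0],[100,0,0.05,0.6,0]],
])

```text
time_s: 14.2
tool_pos: [0.6518, 0.0294, 0.0331]
orientation: [2.111, -2.326, -0.0]
force: [0.5, -0.8, -0.8]
gripper_width: 0.0634
gripper_force: 0.0
```

carry_out([
  [[100,0,0,0,0],[100,0,0,-4,0],[100,0,0,-8,0],[100,0,0,-12,0],[100,0,0,-14.5,0],[100,0,0,-14.5,0],[100,0,0,-14.5,0],[100,0,0,-14.5,0]],
])

```text
time_s: 15.2
tool_pos: [0.6511, 0.0293, 0.1766]
orientation: [2.109, -2.324, -0.003]
force: [0.5, -0.0, 0.1]
gripper_width: 0.0867
gripper_force: 0.0
```

```bash
python3 - <<'E'
from h import *
wrist(.084,None,1)
go((.4765,.0678,.18),(.4765,.0678,.017))
E
```

```text
cap [315.0947 200.143 ] [ 297  181   37   39 1140] [0.6519 0.029 ]
cap [508.6667 210.4856] [488 198  42  23 801] [0.4915 0.0538]
cap [314.0534 293.6075] [296 281  37  23 693] [0.6613 0.1149]
t 15.25 pos [0.6512 0.0293 0.1768] z [-0.0029 -0.0006 -1.    ] yaxis [-0.9953  0.0966  0.0028] w 0.08688102087181 f [0.1213 0.2664 0.3212] 0.0 q6 -0.38921680057704067
turn about z to row normal 179.99533701413569
turn about z to row normal -0.004662985864310979
(0.4765, 0.0678, 0.18) -> cm [-2.1428 17.7638 -0.2726]
(0.4765, 0.0678, 0.017) -> cm [-2.1578 17.7185 16.0273]
```

carry_out([
  [[100,-0.5,4,0,0],[100,-1,8.5,0,0],[100,-1.6,13,0,0],[100,-2,16.5,0,0],[100,-2.15,17.7,0,0],[100,-2.15,17.7,0,0],[100,-2.15,17.7,0,0],[100,-2.15,17.7,0,0]],
])

```text
time_s: 16.25
tool_pos: [0.4787, 0.0678, 0.1781]
orientation: [2.11, -2.327, 0.0]
force: [0.1, -1.1, -0.0]
gripper_width: 0.0871
gripper_force: 0.0
```

```bash
python3 - <<'E'
from h import *
wrist(.060,None,3)
go((.4765,.0678,.18),(.4765,.0678,.017))
E
```

```text
cap [102.7796 174.5343] [  79  155   49   41 1561] [0.6667 0.0321]
cap [320.1592 193.3787] [ 302  175   37   37 1043] [0.475  0.0683]
t 16.4 pos [0.4782 0.0678 0.1782] z [-0.0004 -0.0002 -1.    ] yaxis [-0.9953  0.0971  0.0004] w 0.08720164411576915 f [ 0.3296 -0.8822  0.0335] 0.0 q6 -0.5753165884269987
turn about z to row normal 179.96761687299423
turn about z to row normal -0.032383127005772824
(0.4765, 0.0678, 0.18) -> cm [ 0.0152  0.1712 -0.183 ]
(0.4765, 0.0678, 0.017) -> cm [ 0.0107  0.1651 16.117 ]
```

carry_out([
  [[100,0,0.15,4,0],[100,0,0.15,8,0],[100,0,0.15,12,0],[100,0,0.15,15,0],[100,0,0.15,16.1,0],[100,0,0.15,16.1,0],[0,0,0.15,16.1,0],[0,0,0.15,16.1,0]],
])

```text
time_s: 17.4
tool_pos: [0.4771, 0.0685, 0.0186]
orientation: [-2.11, 2.324, -0.001]
force: [-0.9, 0.2, -0.3]
gripper_width: 0.0743
gripper_force: 0.0
```

carry_out([
  [[0,0,0,0,0],[0,0,0,0,0],[0,0,0,0,0],[0,0,0,0,0],[0,0,0,0,0],[0,0,0,0,0],[0,0,0,0,0],[0,0,0,0,0]],
])

```text
time_s: 18.4
tool_pos: [0.4762, 0.0681, 0.0174]
orientation: [2.111, -2.326, -0.0]
force: [-0.7, -0.5, -0.4]
gripper_width: 0.0315
gripper_force: 30.0
```

```bash
python3 - <<'E'
from h import *
go((.4765,.0678,.16),(.6445,-.0542,.16),(.6445,-.0542,.025))
E
```

```text
t 18.4 pos [0.4762 0.0681 0.0174] z [-0.0001 -0.     -1.    ] yaxis [-0.9953  0.0965  0.0001] w 0.03152903258186381 f [-0.6782 -0.497  -0.3504] 29.999888073652983 q6 -0.5771929952222624
turn about z to row normal -179.9989389408835
turn about z to row normal 0.0010610591165023681
(0.4765, 0.0678, 0.16) -> cm [  0.0253  -0.0256 -14.2564]
(0.6445, -0.0542, 0.16) -> cm [ 10.5465 -17.9248 -14.2583]
(0.6445, -0.0542, 0.025) -> cm [ 10.5457 -17.9267  -0.7583]
```

carry_out([
  [[0,0,0,-3,0],[0,0,0,-7,0],[0,0,0,-11,0],[0,1.2,-2,-14.2,0],[0,4,-6.8,-14.2,0],[0,7,-11.8,-14.2,0],[0,9.6,-16.3,-14.2,0],[0,10.55,-17.9,-14.2,0]],
])

```text
time_s: 19.4
tool_pos: [0.6459, -0.0562, 0.1583]
orientation: [2.108, -2.328, -0.0]
force: [-0.1, 0.1, -0.7]
gripper_width: 0.0315
gripper_force: 30.0
```

carry_out([
  [[0,0,0,0,0],[0,0,0,0,0],[0,0,0,4,0],[0,0,0,8,0],[0,0,0,12,0],[0,0,0,13,0],[0,0,0,13,0],[0,0,0,13,0]],
])

```text
time_s: 20.4
tool_pos: [0.6457, -0.0538, 0.0317]
orientation: [-2.11, 2.323, -0.004]
force: [0.7, 0.0, -0.6]
gripper_width: 0.0314
gripper_force: 30.0
```

```bash
python3 - <<'E'
from h import *
optics.read_camera("scene");optics.read_camera("scene")
go((.6445,-.0542,.0252))
E
```

```text
t 20.5 pos [ 0.6455 -0.054   0.0315] z [ 0.0035  0.0004 -1.    ] yaxis [-0.9954  0.0962 -0.0035] w 0.031321159337177606 f [-0.008  -0.2519  0.0848] 29.9999844096601 q6 -0.2625258795233705
turn about z to row normal -179.98014191271346
turn about z to row normal 0.019858087286543136
(0.6445, -0.0542, 0.0252) -> cm [0.0304 0.0956 0.6248]
```

carry_out([
  [[0,0,0.05,0.3,0],[0,0,0.05,0.55,0],[0,0,0.05,0.6,0],[0,0,0.05,0.6,0],[100,0,0.05,0.6,0],[100,0,0.05,0.6,0],[100,0,0.05,0.6,0],[100,0,0.05,0.6,0]],
])

```text
time_s: 21.5
tool_pos: [0.6437, -0.0542, 0.0231]
orientation: [2.111, -2.326, -0.001]
force: [0.0, -0.1, -0.4]
gripper_width: 0.0636
gripper_force: 0.0
```

carry_out([
  [[100,0,0,0,0],[100,0,0,-4,0],[100,0,0,-8,0],[100,0,0,-12,0],[100,0,0,-15.5,0],[100,0,0,-15.5,0],[100,0,0,-15.5,0],[100,0,0,-15.5,0]],
])

```text
time_s: 22.5
tool_pos: [0.643, -0.0542, 0.1768]
orientation: [2.11, -2.325, -0.003]
force: [0.6, -0.2, 0.8]
gripper_width: 0.0868
gripper_force: 0.0
```

```bash
python3 - <<'E'
from h import *
wrist(.068,None,1)
go((.4715,.2271,.18),(.4715,.2271,.012))
E
```

```text
cap [315.1022 194.9951] [ 298  177   36   37 1018] [ 0.6439 -0.0549]
cap [315.2751 289.9491] [298 276  35  28 865] [0.6528 0.0374]
t 22.55 pos [ 0.6431 -0.0542  0.1769] z [-0.0028 -0.0002 -1.    ] yaxis [-0.9953  0.0966  0.0027] w 0.08718413423902503 f [-0.0837  0.6435  0.1671] 0.0 q6 -0.2626476817167634
turn about z to row normal 179.9983021814018
turn about z to row normal -0.0016978185981773473
(0.4715, 0.2271, 0.18) -> cm [-26.3404  19.7999  -0.2662]
(0.4715, 0.2271, 0.012) -> cm [-26.3489  19.7542  16.5337]
```

carry_out([
  [[100,-3.5,2.6,0,0],[100,-8,6,0,0],[100,-12.5,9.4,0,0],[100,-17,12.8,0,0],[100,-21.5,16.2,0,0],[100,-25,18.8,0,0],[100,-26.35,19.75,0,0],[100,-26.35,19.75,0,0]],
])

```text
time_s: 23.55
tool_pos: [0.4723, 0.2276, 0.1781]
orientation: [2.113, -2.324, 0.0]
force: [0.7, 0.3, 0.3]
gripper_width: 0.0871
gripper_force: 0.0
```

```bash
python3 - <<'E'
from h import *
wrist(.044,None,5)
go((.4715,.2271,.18),(.4715,.2271,.012))
E
```

```text
cap [41.7072 79.6837] [  12   55   60   50 2295] [0.7039 0.1041]
cap [319.6681 190.6853] [303 173  35  35 931] [0.4702 0.2277]
t 23.8 pos [0.4732 0.2262 0.1782] z [-0.0003 -0.0004 -1.    ] yaxis [-0.9952  0.0983  0.0002] w 0.08675275599821915 f [ 0.0659 -0.5595  0.6639] 0.0 q6 -0.8541335207546864
turn about z to row normal 179.89839832578755
turn about z to row normal -0.10160167421245155
(0.4715, 0.2271, 0.18) -> cm [-0.0722  0.1748 -0.1759]
(0.4715, 0.2271, 0.012) -> cm [-0.0788  0.1706 16.6241]
```

carry_out([
  [[100,-0.1,0.15,4,0],[100,-0.1,0.15,8,0],[100,-0.1,0.15,12,0],[100,-0.1,0.15,15,0],[100,-0.1,0.15,16.5,0],[100,-0.1,0.15,16.5,0],[0,-0.1,0.15,16.5,0],[0,-0.1,0.15,16.5,0]],
])

```text
time_s: 24.8
tool_pos: [0.472, 0.2289, 0.0147]
orientation: [-2.11, 2.324, -0.0]
force: [0.0, 0.5, -1.2]
gripper_width: 0.0741
gripper_force: 0.0
```

carry_out([
  [[0,0,0,0,0],[0,0,0,0,0],[0,0,0,0,0],[0,0,0,0,0],[0,0,0,0,0],[0,0,0,0,0],[0,0,0,0,0],[0,0,0,0,0]],
])

```text
time_s: 25.8
tool_pos: [0.4712, 0.2283, 0.0134]
orientation: [2.111, -2.326, -0.0]
force: [-0.8, -0.3, 0.5]
gripper_width: 0.0314
gripper_force: 30.0
```

```bash
python3 - <<'E'
from h import *
go((.4715,.2271,.16),(.6364,-.1378,.16),(.6364,-.1378,.020))
E
```

```text
t 25.8 pos [0.4712 0.2283 0.0134] z [-0.0001 -0.     -1.    ] yaxis [-0.9953  0.0965  0.0001] w 0.03137906512126879 f [-0.8049 -0.2693  0.4857] 30.000092228874564 q6 -0.8579531442977847
turn about z to row normal -179.9983383343414
turn about z to row normal 0.0016616656585946655
(0.4715, 0.2271, 0.16) -> cm [  0.1195  -0.0387 -14.6569]
(0.6364, -0.1378, 0.16) -> cm [ 34.8474 -19.9739 -14.6568]
(0.6364, -0.1378, 0.02) -> cm [ 34.8468 -19.9748  -0.6568]
```

carry_out([
  [[0,0,0,-3,0],[0,0,0,-7,0],[0,0,0,-11,0],[0,1.8,-1,-14.5,0],[0,6.3,-3.6,-14.5,0],[0,11.5,-6.6,-14.5,0],[0,16.7,-9.6,-14.5,0],[0,21.9,-12.6,-14.5,0]],
])

```text
time_s: 26.8
tool_pos: [0.5761, -0.0036, 0.1584]
orientation: [-2.112, 2.326, -0.0]
force: [1.0, 0.8, -0.4]
gripper_width: 0.0314
gripper_force: 30.0
```

carry_out([
  [[0,5.2,-3,0,0],[0,9.8,-5.6,0,0],[0,12.85,-7.35,0,0],[0,12.85,-7.35,0,0],[0,12.85,-7.35,0,0],[0,12.85,-7.35,4,0],[0,12.85,-7.35,8,0],[0,12.85,-7.35,12,0]],
])

```text
time_s: 27.8
tool_pos: [0.6361, -0.1352, 0.038]
orientation: [-2.113, 2.323, -0.001]
force: [0.0, 0.3, -0.4]
gripper_width: 0.0315
gripper_force: 30.0
```

```bash
python3 - <<'E'
from h import *
for i in range(5): optics.read_camera("scene")
go((.6364,-.1378,.0212))
E
```

```text
t 28.05 pos [ 0.6375 -0.1362  0.0403] z [ 0.0028 -0.0006 -1.    ] yaxis [-0.9955  0.0947 -0.0028] w 0.0312616612757649 f [ 0.5891 -0.5628 -0.0895] 30.000009792856872 q6 -0.13306024379098938
turn about z to row normal -179.8929545383367
turn about z to row normal 0.10704546166330689
(0.6364, -0.1378, 0.0212) -> cm [0.1729 0.1011 1.9126]
```

carry_out([
  [[0,0.05,0.05,1,0],[0,0.05,0.05,1.7,0],[0,0.05,0.05,1.9,0],[0,0.05,0.05,1.9,0],[0,0.05,0.05,1.9,0],[100,0.05,0.05,1.9,0],[100,0.05,0.05,1.9,0],[100,0.05,0.05,1.9,0]],
])

```text
time_s: 29.05
tool_pos: [0.6356, -0.1373, 0.0191]
orientation: [2.111, -2.326, -0.001]
force: [0.1, -0.2, 0.0]
gripper_width: 0.0541
gripper_force: 0.0
```

carry_out([
  [[100,0,0,0,0],[100,0,0,0,0],[100,0,0,-4,0],[100,0,0,-8,0],[100,0,0,-12,0],[100,0,0,-16,0],[100,3,6,-18,0],[100,6,12,-18,0]],
])

```text
time_s: 30.05
tool_pos: [0.5213, -0.1815, 0.2006]
orientation: [-2.111, 2.323, -0.004]
force: [0.6, -1.3, 0.3]
gripper_width: 0.0869
gripper_force: 0.0
```

carry_out([
  [[100,3,5,0,0],[100,6,9,0,0],[100,9,12,0,0],[100,12,12,0,0],[100,12,12,0,0],[100,12,12,0,0],[100,12,12,0,0],[100,12,12,0,0]],
])

```text
time_s: 31.05
tool_pos: [0.3908, -0.2884, 0.1991]
orientation: [-2.113, 2.325, 0.0]
force: [-0.4, 0.1, 0.2]
gripper_width: 0.087
gripper_force: 0.0
```

```bash
python3 - <<'E'
from h import *
mk={48:(.6364,-.1378),64:(.6443,-.0542),80:(.6523,.0293),96:(.6603,.1128)}
for n in("top","scene"):
    for i in range(3):c=optics.read_camera(n)
    cv2.imwrite(f'pics/{n}_f.png',c['pixels'])
    hsv=cv2.cvtColor(c['pixels'],cv2.COLOR_BGR2HSV)
    m=(hsv[...,0]>108)&(hsv[...,0]<130)&(hsv[...,1]>150)&(hsv[...,2]>90)
    for ce,s in blobs(m):
        for h,p in mk.items():
            q=ray(c,ce,h/1000+.002)
            if np.hypot(*(q-p))<.025: print(n,h,s[4],(q-p)*1000,'mm')
go()
E
```

```text
top 96 248 [1.1304 0.2696] mm
top 80 240 [-0.1443 -0.3151] mm
top 64 232 [-0.238 -1.004] mm
top 48 223 [-0.7715 -0.9402] mm
scene 48 242 [1.0391 0.8075] mm
scene 64 262 [0.8527 0.7939] mm
scene 80 292 [1.2757 0.8533] mm
scene 96 315 [2.634 1.617] mm
t 31.35 pos [ 0.3906 -0.2889  0.1991] z [-0.  0. -1.] yaxis [-0.9954  0.0962  0.    ] w 0.08708334084109577 f [-0.1566  0.0666  0.0234] 0.0 q6 0.20530902717917335
turn about z to row normal -179.9812015535994
turn about z to row normal 0.01879844640059662
```

View pics/scene_f.png

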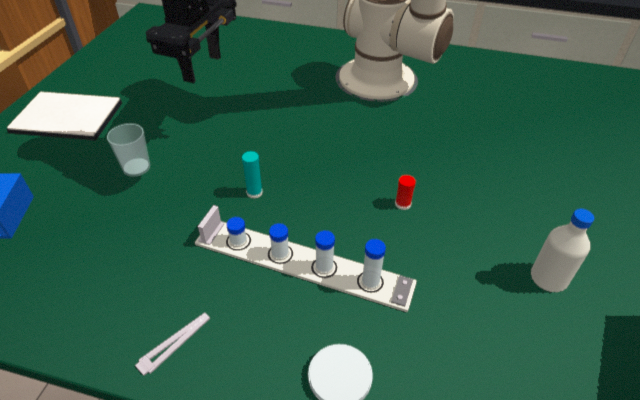

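The tubes stand upright on their circles at (237,233), (279,244), (324,255) and (373,267), rising in height away from the stop. The arm is clear, so I'm handing in.

```bash
python3 -c "
from bench import order
print(order.sign_off())"
```

```text
the job is handed in; nothing more can be done
None
```

The job is handed in (no verdict was returned): the 48, 64, 80 and 96 mm tubes stand upright and released on circles one to four from the end stop, each measured within about 3 mm of its centre, at 31 s of the 88 s allowed.

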